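Plug the catch pot and hold the leak-test pump at its mark

ROBOT

A 6-joint arm with a two-finger parallel gripper is mounted at the origin on a cart in front of the work surface, level with it; the furniture and walls round the work are solid. World frame = base frame: x ahead of the robot, y to its left, z up, the work surface at z = 0. Lengths are in m, angles in degrees, forces in N, time in s.
With the tool pointing down it reaches from about 0.3 to 0.75 m from the base axis. Payload 8.5 kg.
Tool frame: the origin (TCP) lies on the centre line of the jaws, within the pads' length; the fingertips stand 11 mm ahead of it and the grasp point (between the pads) lies 8 mm behind it; z points along the fingers, y is the line along which they close (so a half turn about z gives the same grasp; the last joint's range is limited). The gripper opens to 85 mm and grips with 20 to 120 N. Pads are 22 mm wide; open, the fingers measure 114 mm over their backs; the gripper's body (76 mm by 85 mm) begins 54 mm behind the grasp point. The pads swing forward as they close: fully open they stand 13 mm farther back than shut.
Start: joints at [-78.971, 21.807, 74.336, -0, 83.858, -12.336], TCP at [0.218, -0.505, 0.242] pointing down, gripper open.
Joint ranges: [-178.18, 178.18], [-50.72, 133.34], [12.68, 142.11], [-81.47, 261.47], [9.98, 163.14], [-165.26, 165.26]. Speed limits (degrees/s): [136.94, 136.94, 180, 180, 180, 180].

INTERFACE

Orientations are given as a 3x3 rotation matrix whose columns are the frame's x, y, z axes.
In Python, from rig import env, job, get_image gives the robot as it stands (env), with the cameras as plain functions and the job (job).
- The arm moves only by the shell command python3 nudge.py [FORCE], which reads ROWS from standard input. ROWS is one flat JSON list of numbers that holds 1 to 10 rows one after another, with no inner brackets; each row has 5 numbers: dx, dy, dz in a scale on which 1.0 is 0.8 m, then a turn about the tool's z in fractions of the full range, 1 being 45 degrees, then the finger opening in m; each row shifts and turns the commanded pose from where the row before left it, along the tool's axes as they then stand; what a row does not reach is not made up. A row lasts 1/10 s, in which the tool goes at most 0.05 m and 8.59 degrees, less where a joint would pass 70% of its speed; a pose out of reach is approached as far as the arm can. The fingers move at their own pace and stop on an object; FORCE is the grip in N (left out, the last holds). Time passes only in rows, so rows that do not move let the fingers close. It prints the time, the measured TCP pose, the force, the opening and the grip force at its end. Input that does not fit is refused with a message, and nothing moves.
- env.observe(): the state, without advancing time (a new reading comes with each control period).
- get_image(name): name is "side" or "top"; returns a dict with "pixels" (420x560x3 uint8, red, green, blue), "K" (3x3 intrinsics, pixels), "extrinsics" (4x4, takes a point from world to camera coordinates). Camera axes: x right, y down, z forward; pixel columns grow to the right and rows downward; lengths in m; the calibration is good to about 2 mm. A picture is of the moment at which its call begins. There is no depth.
- job.close_job(): hands the job in; it is judged then, once.
The state is a dict: "time_s": time; "q": joint angles; "qvel": joint speeds; "joint_efforts": joint torques, N m; "position": TCP position; "tool_rot": TCP orientation; "ft_force": force on the tool from outside, world axes, zero at the start; "wrist_torque": the same for the moment, N m; "grip_width": finger opening in m; "gripper_force": force on a finger pad.
Only numpy, scipy, OpenCV 4.12 (cv2) and the standard library are available. Lean on these libraries where they do the work, as an engineer would, in place of code of your own. Each camera call takes 0.05 s, during which the arm holds its last target. There are 200 camera calls.

TASK

Get the pot on the leak tester under test: from the tray take the one rubber bung that fits the pot's neck, set it upright and fully home with its head flat on the rim, and let go of it. Then pull the pump's spring-loaded handle out until its pointer stands in the notch of the brass rider and keep it there: finish while still holding the handle at that mark. Do not shift the rider, and leave the other bungs and everything lying round where they are.

Things in the scene. Friction and masses are not known exactly. Their poses are not given: they have to be found in the camera images.
- leak_rig: leak tester fixed to the bench: plywood board 270x200x15 mm with a metal catch pot (at x +45, y +52 mm) and a hand pump (axis along x at y -50 mm, 65 mm above the bench). Origin under the board, 15 mm along x from its middle; z up. The handle is pulled along its -x. On the pump stands a dial gauge (x +32, y -50 mm, 130 mm high) that just follows the stroke
- neck_rim (a point): centre of the pot's open mouth at the level of its flat rim, 137 mm above the bench; axes as the rig's. The neck is a straight round bore of 31 mm, 32 mm deep, outside 48 mm at the rim; below it the pot widens to 84 mm
- bung_middle: middle-sized headed black rubber bung, the only one that fits the neck: round head 41 mm across, 16 mm high, over a tapered plug 24 mm long, 28.4 mm under the head and 23 mm at the foot. 40 mm high in all, about 40 g. Origin at the centre of the foot, z up through the head; stands upright in the tray. Fully home, its head lies on the rim and its origin is 24 mm below the rim
- bung_small: small headed black rubber bung, head 28 mm across, 34 mm high in all: too small for the neck. Origin at the centre of the foot, stands upright in the tray
- bung_large: large headed black rubber bung, head 54 mm across, plug 33 to 39 mm, 46 mm high in all: does not enter the neck. Origin at the centre of the foot, stands upright in the tray
- bung_tray: fixed shallow sheet-metal tray, 105x285 mm (x, y), walls 3 mm thick and 16 mm high, floor 3 mm thick; origin under its middle. The three bungs stand in it in a row along its y, about 90 mm apart, in any order
- pump_handle (a joint): stroke of the pump handle in m: 0 pushed in (where its spring keeps it), to 0.075 pulled out along the rig's -x. The spring pulls back with about 4 N at 0 and 13 N at 0.07: the handle runs back in when let go
- handle_grip (a point): middle of the handle's black grip bar, 65 mm above the bench; moves with the handle; axes as the rig's. The bar, 15 mm thick, runs along the rig's y for 76 mm between two side arms; in front (-x) it is free, behind it (+x) is a window clear for 38 mm to the cross-piece. Pinch it from above with one finger in the window (opened at most 55 mm), or hook it from the window
- pointer (a point): end of the small steel pointer, 4 mm wide, that sticks out from the left (+y) end of the handle's cross-piece and moves with the handle; axes as the rig's
- rider_notch (a point): middle of the 8 mm wide notch in the brass rider, at the pointer's height; axes as the rig's. The rider, 24 mm long, is clamped on a steel rail with scale lines beside the handle's path; its place marks the stroke, 26 to 54 mm from job to job. The pointer is on the mark when its x in the frame of this point is 0 (pulling out lowers it)
- brass_valve: small brass gas cock, green with age, 42x54x19 mm, lying; origin under its middle
- pipe_elbow: plated pipe elbow, 61x56x22 mm, lying; origin under its middle
- tube_union: plated tube union, 15x34x14 mm, lying; origin under its middle
- spanner: combination spanner, 24x167x8 mm, lying along its own y; origin under its middle
- g_clamp: small red G-clamp lying flat, 103x73x29 mm; origin under its middle

How it is judged:
By the outcome, as a careful person would: the job done as asked, in the order asked, and still so for the second after the job is handed in, while the arm keeps its last pose, push and grip.
It also fails if it takes over 54 s, if anything falls off the work surface, if the arm or the gripper's body presses on something with over 40 N, if the wrist force passes 120 N, or if a joint passes its speed limit or range.

## Working session

There is one attempt and no reset: what is moved stays moved. The work goes in short steps, Python scripts to look and compute and a shell command to move; the robot and the scene stay as the last step left them, time stands still between calls to the robot, and variables do not carry over. Pictures are saved under pics/ and viewed, at most 10 in all, crops included, and the job is handed in when it is done.

```bash
ls; mkdir -p pics; python3 - <<'E'
from rig import env, job, get_image
import cv2,numpy as np
for n in("top","side"):
    d=get_image(n);np.savez(f"pics/{n}0.npz",**d)
    cv2.imwrite(f"pics/{n}0.png",cv2.resize(d["pixels"][...,::-1],None,fx=1.42,fy=1.42,interpolation=cv2.INTER_CUBIC))
    print(n,d["K"],d["extrinsics"])
o=env.observe();print(o["time_s"],o["position"],o["tool_rot"],o["grip_width"])
E
```

```text
nudge.py
pics
rig.py
top [[426.68780447   0.         273.68202742]
 [  0.         426.68780447 203.70562317]
 [  0.           0.           1.        ]] [[ 3.90010339e-03 -9.99456454e-01 -3.27350898e-02 -5.18562203e-02]
 [-9.95131550e-01 -6.55318389e-04 -9.85533799e-02  5.49697955e-01]
 [ 9.84783597e-02  3.29600890e-02 -9.94593206e-01  1.14488823e+00]
 [ 0.00000000e+00  0.00000000e+00  0.00000000e+00  1.00000000e+00]]
side [[536.27316064   0.         282.26037386]
 [  0.         536.27316064 204.8654663 ]
 [  0.           0.           1.        ]] [[ 9.61730473e-01 -2.73996882e-01 -4.53030961e-04 -5.53368355e-01]
 [-1.47849726e-01 -5.17559842e-01 -8.42776523e-01  1.26668858e-01]
 [ 2.30683669e-01  8.10590845e-01 -5.38263436e-01  1.55798386e+00]
 [ 0.00000000e+00  0.00000000e+00  0.00000000e+00  1.00000000e+00]]
0.1 [ 0.2180946 -0.5046546  0.2417742] [[ 9.17988949e-01  3.96605899e-01 -2.23331631e-04]
 [ 3.96605850e-01 -9.17988122e-01  1.26830288e-03]
 [ 2.98000618e-04 -1.25286266e-03 -9.99999171e-01]] 0.08539478303433998
```

View pics/top0.png

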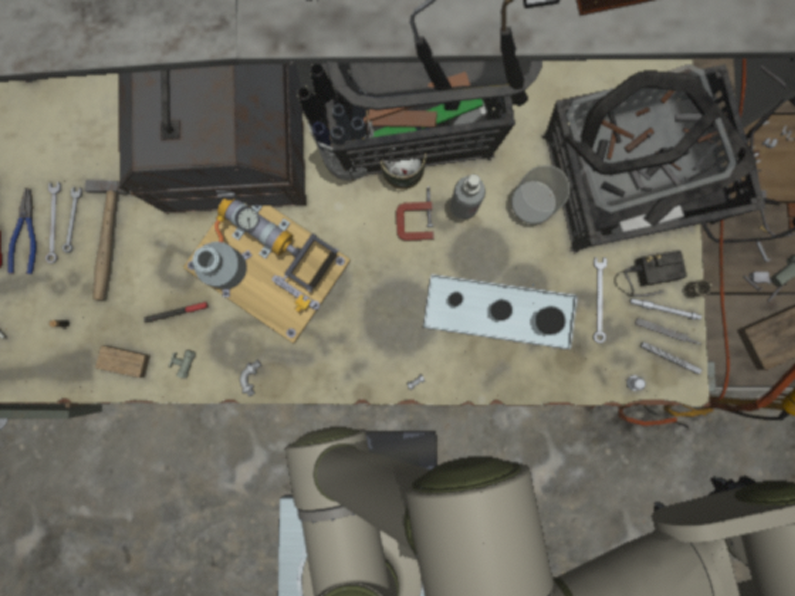

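View pics/side0.png

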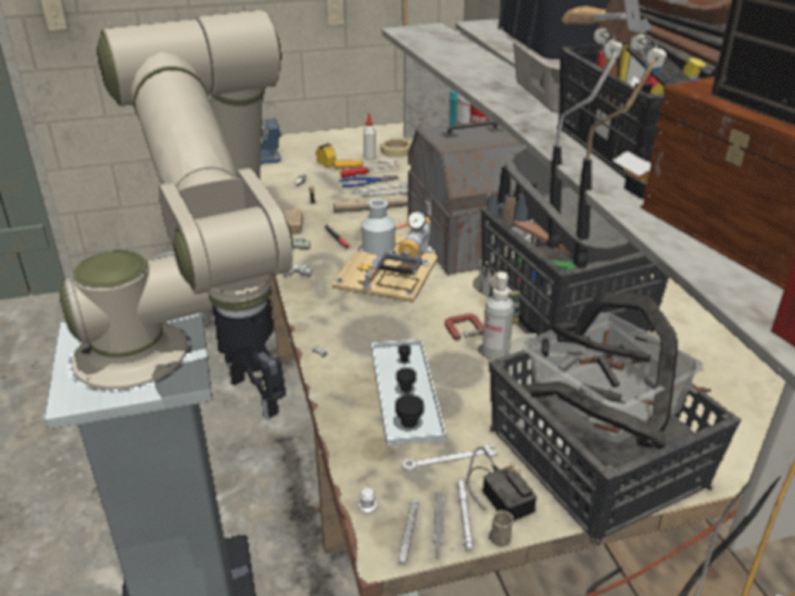

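Top view: rig at about (265,265), with pot neck (208,258); tray from (430,280) to (577,345), with bungs at (456,299) small, (500,309) middle and (549,320) large. Side view agrees: the middle bung is at (405,380). Next I'll enlarge.

```bash
python3 - <<'E'
import cv2,numpy as np
t=np.load("pics/top0.npz")["pixels"][...,::-1];s=np.load("pics/side0.npz")["pixels"][...,::-1]
def crop(im,x0,y0,w,h,f):
    c=cv2.resize(im[y0:y0+h,x0:x0+w],None,fx=f,fy=f,interpolation=cv2.INTER_CUBIC)
    for i in range(0,w,10):
        cv2.line(c,(i*f,0),(i*f,6),(0,0,255),1); cv2.putText(c,str(x0+i),(i*f,16),0,.35,(0,0,255),1)
    for i in range(0,h,10):
        cv2.line(c,(0,i*f),(6,i*f),(0,0,255),1); cv2.putText(c,str(y0+i),(8,i*f+4),0,.35,(0,0,255),1)
    return c
cv2.imwrite("pics/c1.png",crop(t,130,135,120,108,6)[:600])
b=np.zeros((600,800,3),np.uint8)
a=crop(s,230,140,80,75,5);b[:375,:400]=a
a=crop(s,255,235,70,80,5);b[:400,420:770]=a
cv2.imwrite("pics/c2.png",b)
cv2.imwrite("pics/c3.png",crop(t,295,185,115,65,6))
E
```

```text
(no output)
```

View pics/c1.png

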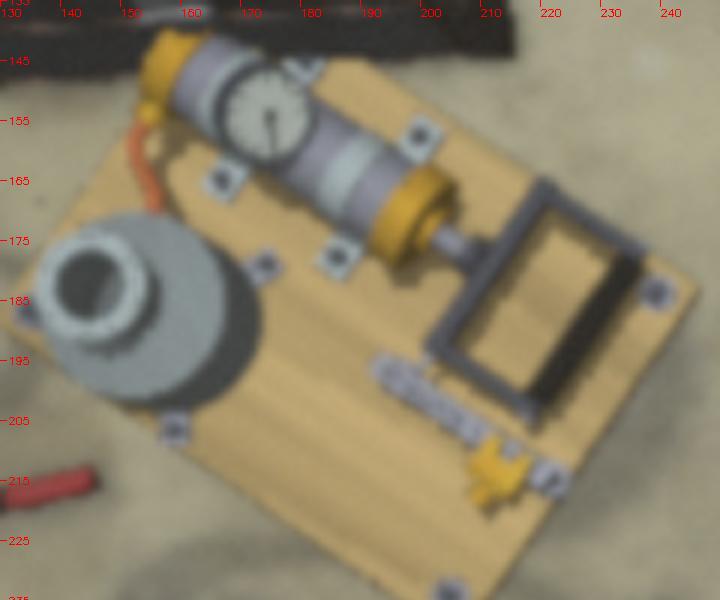

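View pics/c2.png

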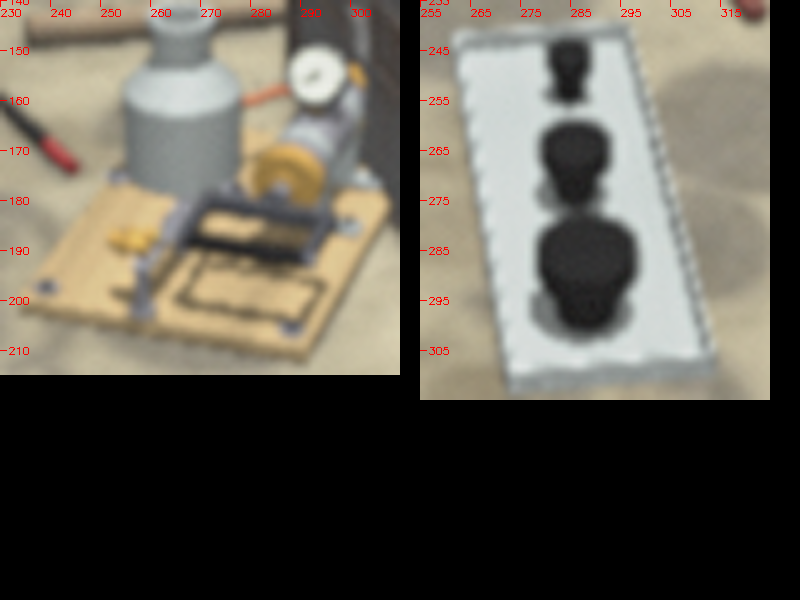

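View pics/c3.png

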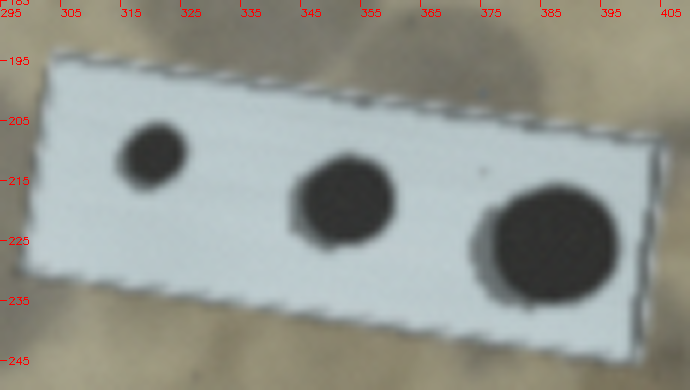

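Crop c1: neck rim centre (92,285), dial (265,113), board right corner (698,290), grip bar (583,325), pointer tip near (428,358), rider front edge from (485,442) to (530,464). Crop c3: middle bung head centre (348,200). Crop c2: rider at (133,240).

```bash
cat > h.py <<'E'
import numpy as np
C={n:np.load(f"pics/{n}0.npz") for n in("top","side")}
def proj(n,p):
    d=C[n];c=d["extrinsics"]@np.r_[p,1];u=d["K"]@c[:3];return u[:2]/u[2]
def ray(n,uv,z):
    d=C[n];E=d["extrinsics"];R=E[:3,:3];o=-R.T@E[:3,3]
    v=R.T@np.linalg.solve(d["K"],np.r_[uv,1]);return o+v*(z-o[2])/v[2]
def tri(a,b):
    from scipy.optimize import least_squares as L
    return L(lambda p:np.r_[proj("top",p)-a,proj("side",p)-b],[.45,.1,.06]).x
c1=lambda x,y:np.array([130+(x+.5)/6-.5,135+(y+.5)/6-.5])
c2=lambda x,y:np.array([230+(x+.5)/5-.5,140+(y+.5)/5-.5])
c3=lambda x,y:np.array([295+(x+.5)/6-.5,185+(y+.5)/6-.5])
def rig(p,v): c,s=np.cos(p[2]),np.sin(p[2]);return np.array([p[0]+c*v[0]-s*v[1],p[1]+s*v[0]+c*v[1],v[2]])
E
python3 - <<'E'
from h import *
from scipy.optimize import least_squares as L
P=[((.045,.052,.137),c1(92,285)),((-.15,-.1,.015),c1(698,290)),((.032,-.05,.13),c1(265,113)),]
f=lambda p:np.r_[tuple((proj("top",rig(p,v))-u)*(3 if i==0 else 1) for i,(v,u) in enumerate(P))]
r=L(f,[.5,.2,1.]);p=r.x;print(p,np.degrees(p[2]),r.fun.round(1))
print("rim",rig(p,P[0][0]),ray("top",P[0][1],.137))
print("rim side px",proj("side",rig(p,P[0][0])))
b=ray("top",c3(348,200),.042);print("bung",b,proj("side",b),"seen side ~",255+(155-.5)/5,235+24.5+4)
R=lambda w:(lambda d:(np.cos(p[2])*d[0]+np.sin(p[2])*d[1],-np.sin(p[2])*d[0]+np.cos(p[2])*d[1],w[2]))(w-np.r_[p[:2],0])
for n,u in(("grip",c1(583,325)),("gripA",c1(630,250)),("gripB",c1(538,398)),("pointer",c1(426,358)),("rider",c1(507,453)),("board low",c1(480,598))):print(n,np.round(R(ray("top",u,.065 if n[0]!='b' else .015)),4))
print("rider tri",np.round(R(tri(c1(503,465),c2(133,240))),4))
for z in(.03,.05,.065):print(z,proj("side",ray("top",c1(503,465),z)),c2(133,240))
E
```

```text
[0.61074382 0.20448897 0.96952727] 55.549820474581104 [-0.2  0.1  1.2  0.3 -0.4 -0.7]
rim [0.59331968 0.27101265 0.137     ] [0.59343357 0.27083359 0.137     ]
rim side px [265.63331622 141.71179562]
bung [ 0.5100904  -0.26305367  0.042     ] [285.70859361 261.47982805] seen side ~ 285.9 263.5
grip [-0.1217 -0.0536  0.065 ]
gripA [-0.1196 -0.0931  0.065 ]
gripB [-0.1241 -0.0155  0.065 ]
pointer [-0.0723 -0.0018  0.065 ]
rider [-0.1269  0.0123  0.065 ]
board low [-0.146   0.0755  0.015 ]
rider tri [-0.128   0.0197  0.0577]
0.03 [258.23292159 193.95102146] [256.2 187.6]
0.05 [257.8655658  189.30622878] [256.2 187.6]
0.065 [257.58615773 185.77343412] [256.2 187.6]
```

Units first: shifts go in shares of 0.8 m and turns go in shares of 45 degrees. So -8.4 degrees / 45 = -0.1867.

```bash
echo '[0,0,0,-0.1867,0.085,0,0,0,-0.1867,0.085,0,0,0,-0.1867,0.085,0,0,0,-0.1867,0.085,0,0,0,-0.1867,0.085,0,0,0,-0.1867,0.085,0,0,0,-0.1867,0.085,0,0,0,0,0.085]' | python3 nudge.py 40
cat >> h.py <<'E'
def go(t,yaw_y):
    from rig import env, job, get_image
    o=env.observe();T=np.array(o["tool_rot"]);d=np.array(t)-o["position"]
    a=np.degrees(np.arctan2(T[1,1],T[0,1]))
    print("t",o["time_s"],"pos",np.round(o["position"],4),"d_tool",np.round(T.T@d,4),"y ang",a.round(2),"turn",-(yaw_y-a),"grip",o["grip_width"],o["gripper_force"],"F",np.round(o["ft_force"],1),"tilt",T[:2,2].round(4))
E
python3 -c "
from h import *
go([.510,-.263,.1],-7.7)"
```

```text
time_s: 0.9
position: [0.2181, -0.5047, 0.242]
tool_rot: [[0.135, 0.991, -0.0], [0.991, -0.135, 0.001], [0.001, -0.0, -1.0]]
ft_force: [-0.5, 0.6, 0.2]
grip_width: 0.0851
gripper_force: 0.0
t 0.9 pos [ 0.2181 -0.5047  0.242 ] d_tool [0.2788 0.2566 0.1421] y ang -7.76 turn -0.059064957963543385 grip 0.08514454838009634 0.0 F [-0.5  0.6  0.2] tilt [-0.0002  0.0008]
```

Converted, 0.035 m / 0.8 = 0.0438, 0.032 m / 0.8 = 0.04.

```bash
echo '[0.0438,0.04,0,0,0.085,0.0438,0.04,0,0,0.085,0.0438,0.04,0,0,0.07,0.0438,0.04,0,0,0.07,0.0438,0.04,0.025,0,0.07,0.0438,0.04,0.0375,0,0.07,0.0438,0.04,0.0375,0,0.07,0.0425,0.0413,0.0375,0,0.07,0,0,0.0375,0,0.07,0,0,0,0,0.07]' | python3 nudge.py 40
python3 - <<'E'
from h import *
from rig import env, job, get_image
import cv2
go([.510,-.263,.041],-7.7)
d=get_image("side");c=d["pixels"][190:300,230:340,::-1]
cv2.imwrite("pics/s1.png",cv2.resize(c,None,fx=5,fy=5,interpolation=cv2.INTER_CUBIC))
E
```

```text
time_s: 1.9
position: [0.4968, -0.2721, 0.1091]
tool_rot: [[0.138, 0.99, -0.006], [0.99, -0.138, 0.005], [0.004, -0.007, -1.0]]
ft_force: [-0.9, -0.5, -0.6]
grip_width: 0.0702
gripper_force: 0.0
t 1.9 pos [ 0.4968 -0.2721  0.1091] d_tool [0.0105 0.0123 0.0681] y ang -7.93 turn -0.2304058930888333 grip 0.07015630034328185 0.0 F [-0.9 -0.5 -0.6] tilt [-0.006  0.005]
```

View pics/s1.png

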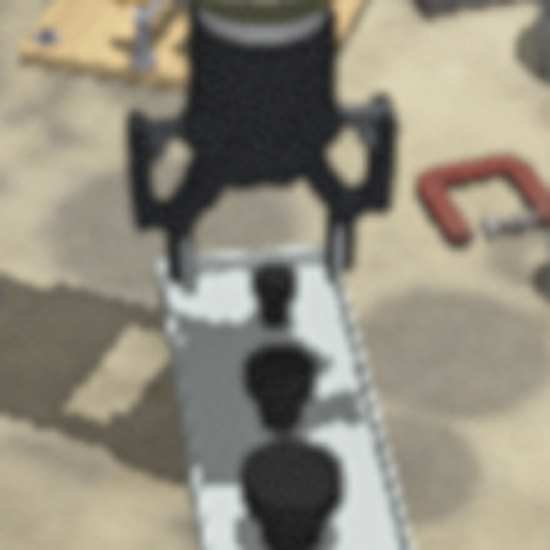

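The open jaws hover over the tray with fingers at (180,250) and (340,240), and the middle bung is undisturbed at (280,370). I'll let the arm settle, then go down.

```bash
echo '[0,0,0,0,0.065,0,0,0,0,0.065,0,0,0,0,0.065]' | python3 nudge.py 40 >/dev/null
python3 -c "
from h import *
go([.510,-.263,.041],-7.7)"
```

```text
t 2.25 pos [ 0.4977 -0.275   0.1141] d_tool [0.0137 0.0104 0.0731] y ang -7.93 turn -0.2304324635354158 grip 0.06494103398248931 0.0 F [0.3 1.6 0.2] tilt [ 0.0018 -0.0016]
```

Converted, 0.025 m / 0.8 = 0.0313, 0.015 m / 0.8 = 0.0188.

```bash
echo '[0.0171,0.013,0,0,0.06,0,0,0.0313,0,0.06,0,0,0.0313,0,0.06,0,0,0.0188,0,0.06,0,0,0.01,0,0.06,0,0,0,0,0.06,0,0,0,0,0.06,0,0,0,0,0.06]' | python3 nudge.py 40 >/dev/null
python3 -c "
from h import *
go([.510,-.263,.041],-7.7)"
```

```text
t 3.05 pos [ 0.5103 -0.2624  0.0407] d_tool [-0.0006 -0.0002 -0.0003] y ang -7.85 turn -0.14706465482827102 grip 0.060122301833096393 0.0 F [ 0.8 -0.5 -0.1] tilt [ 0.0015 -0.0012]
```

```bash
echo '[0,0,0,0,0.03,0,0,0,0,0.03,0,0,0,0,0.03,0,0,0,0,0.03,0,0,0,0,0.03,0,0,0,0,0.03]' | python3 nudge.py 30 
python3 - <<'E'
from h import *
from rig import env, job, get_image
import cv2
d=get_image("side");c=d["pixels"][195:285,230:340,::-1]
cv2.imwrite("pics/s2.png",cv2.resize(c,None,fx=6,fy=6,interpolation=cv2.INTER_CUBIC))
E
```

```text
time_s: 3.65
position: [0.5101, -0.2622, 0.0406]
tool_rot: [[0.136, 0.991, 0.001], [0.991, -0.136, -0.001], [-0.001, 0.001, -1.0]]
ft_force: [-0.9, 0.3, 6.0]
grip_width: 0.0394
gripper_force: 29.8
```

View pics/s2.png

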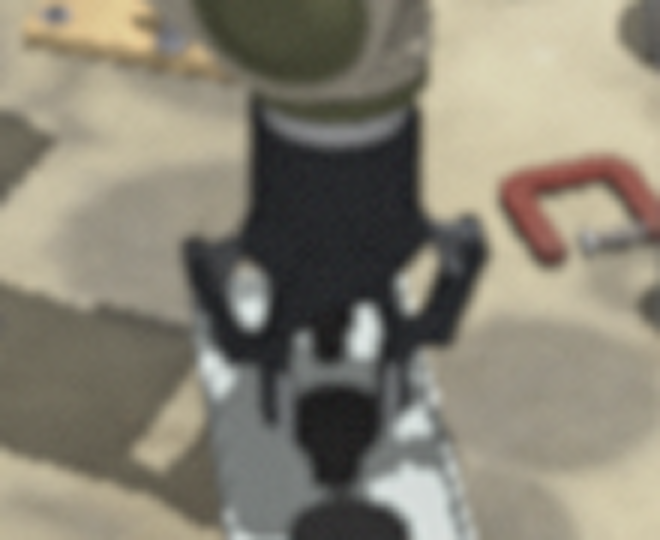

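Converted, -0.04 m / 0.8 = -0.05, -0.03 m / 0.8 = -0.0375.

```bash
python3 - <<'E'
from h import *
for s in(-.027,.027):
  for z in(.02,.03,.04): print(s,z,(proj("side",np.array([.51+s*.991,-.2622-s*.136,z]))-[230,195])*6+2.5)
E
echo '[0,0,-0.0125,0,0.03,0,0,-0.0375,0,0.03,0,0,-0.05,0,0.03,0,0,-0.05,0,0.03,0,0,-0.05,0,0.03,0,0,-0.05,0,0.03,0,0,-0.0375,0,0.03,0,0,0,0,0.03,0,0,0,0,0.03]' | python3 nudge.py
python3 - <<'E'
from h import *
from rig import env, job, get_image
import cv2
o=env.observe();u=proj("side",np.array(o["position"])).astype(int);print(u)
d=get_image("side");c=d["pixels"][u[1]-45:u[1]+45,u[0]-45:u[0]+45,::-1]
cv2.imwrite("pics/s3.png",cv2.resize(c,None,fx=6,fy=6,interpolation=cv2.INTER_CUBIC))
E
```

```text
-0.027 0.02 [276.55705319 443.97611225]
-0.027 0.03 [276.39967233 426.6186866 ]
-0.027 0.04 [276.24111358 409.13135177]
0.027 0.02 [394.95155085 433.20926413]
0.027 0.03 [395.23431967 415.88838082]
0.027 0.04 [395.51919546 398.43843537]
time_s: 4.6
position: [0.5097, -0.2618, 0.2701]
tool_rot: [[0.136, 0.991, 0.001], [0.991, -0.136, -0.0], [-0.0, 0.001, -1.0]]
ft_force: [-0.2, 0.0, -1.1]
grip_width: 0.0394
gripper_force: 30.5
[285 188]
```

View pics/s3.png

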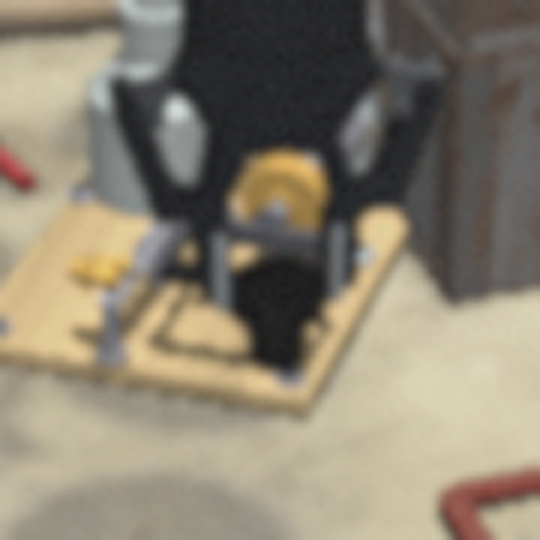

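Bung held upright between the pads at (285,300), the plug hanging free. Turning to the rig's yaw.

Converted, -7.9 degrees / 45 = -0.1756.

```bash
echo '[0,0,0,-0.1756,0.03,0,0,0,-0.1756,0.03,0,0,0,-0.1756,0.03,0,0,0,-0.1756,0.03,0,0,0,-0.1756,0.03,0,0,0,-0.1756,0.03,0,0,0,-0.1756,0.03,0,0,0,-0.1756,0.03,0,0,0,0,0.03]' | python3 nudge.py
python3 -c "
from h import *
go([.5926,.2714,.23],55.5)"
```

```text
time_s: 5.55
position: [0.5095, -0.2617, 0.2683]
tool_rot: [[-0.823, 0.567, -0.002], [0.567, 0.823, 0.002], [0.003, 0.0, -1.0]]
ft_force: [-0.0, 0.1, -0.6]
grip_width: 0.0391
gripper_force: 30.5
t 5.55 pos [ 0.5095 -0.2617  0.2683] d_tool [0.234  0.4861 0.0391] y ang 55.43 turn -0.06940967764798245 grip 0.0390826411112182 30.49372805748135 F [-0.   0.1 -0.6] tilt [-0.0023  0.0019]
```

Converted, 0.037 m / 0.8 = 0.0463, 0.034 m / 0.8 = 0.0425.

```bash
echo '[0.0125,0.025,0,0,0.03,0.02,0.0425,0,0,0.03,0.0225,0.0463,0,0,0.03,0.0225,0.0463,0,0,0.03,0.0225,0.0463,0,0,0.03,0.0225,0.0463,0,0,0.03,0.0225,0.0463,0,0,0.03,0.0225,0.0463,0,0,0.03,0.0225,0.0463,0,0,0.03,0.0225,0.0463,0,0,0.03]' | python3 nudge.py >/dev/null
echo '[0.0225,0.0463,0,0,0.03,0.0225,0.0463,0,0,0.03,0.0175,0.0388,0,0,0.03,0.0125,0.025,0,0,0.03,0.005,0.0125,0,0,0.03,0,0,0,0,0.03,0,0,0,0,0.03,0,0,0,0,0.03]' | python3 nudge.py >/dev/null
python3 - <<'E'
from h import *
from rig import env, job, get_image
import cv2
go([.5926,.2714,.2],55.5)
b=np.zeros((400,800,3),np.uint8)
for i,n in enumerate(("top","side")):
    d=get_image(n);u=proj(n,np.array([.593,.271,.15])).astype(int);y=max(u[1]-33,0);x=u[0]-33;print(n,x,y)
    b[:,400*i:400*i+396]=cv2.resize(d["pixels"][y:y+66,x:x+66,::-1],None,fx=6,fy=6.0607,interpolation=cv2.INTER_CUBIC)
cv2.imwrite("pics/p1.png",b)
E
```

```text
t 7.35 pos [0.5931 0.2688 0.2698] d_tool [0.0019 0.0019 0.0698] y ang 55.25 turn -0.25435022629491755 grip 0.0392160129984398 30.497850668616593 F [-0.5  0.1  0.2] tilt [-0.0002 -0.0002]
top 110 148
side 232 105
```

View pics/p1.png

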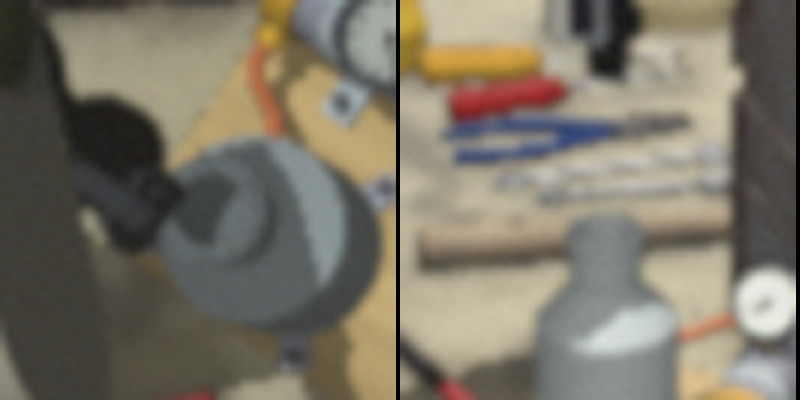

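Side view: neck rim centred at (607,228) with the bung plug right above it at about (610,60). Aligned; going down.

Converted, 0.025 m / 0.8 = 0.0313, 0.015 m / 0.8 = 0.0188.

```bash
echo '[0.0024,0.0024,0.0125,0,0.03,0,0,0.0313,0,0.03,0,0,0.0313,0,0.03,0,0,0.0188,0,0.03,0,0,0.0125,0,0.03,0,0,0.0125,0,0.03,0,0,0,0,0.03,0,0,0,0,0.03]' | python3 nudge.py
python3 -c "
from h import *
go([.5926,.2714,.1506],55.5)"
```

```text
time_s: 8.25
position: [0.5927, 0.2727, 0.1752]
tool_rot: [[-0.823, 0.568, 0.001], [0.568, 0.823, 0.0], [-0.001, 0.001, -1.0]]
ft_force: [0.5, -0.0, 0.1]
grip_width: 0.0393
gripper_force: 30.5
t 8.25 pos [0.5927 0.2727 0.1752] d_tool [-0.0006 -0.0012  0.0246] y ang 55.36 turn -0.13906525492775756 grip 0.03933768278079178 30.49178599845618 F [ 0.5 -0.   0.1] tilt [0.0009 0.0002]
```

Converted, 0.006 m / 0.8 = 0.0075, 0.005 m / 0.8 = 0.0063.

```bash
echo '[-0.0008,-0.0015,0.0075,0,0.03,0,0,0.0063,0,0.03,0,0,0.005,0,0.03,0,0,0,0,0.03]' | python3 nudge.py
echo '[0,0,0.005,0,0.03,0,0,0.0038,0,0.03,0,0,0,0,0.03,0,0,0,0,0.03]' | python3 nudge.py
```

```text
time_s: 8.65
position: [0.5921, 0.2713, 0.1589]
tool_rot: [[-0.823, 0.568, -0.001], [0.568, 0.823, -0.0], [0.001, -0.001, -1.0]]
ft_force: [-1.0, 0.7, -1.1]
grip_width: 0.0389
gripper_force: 30.5
time_s: 9.05
position: [0.5922, 0.2715, 0.1525]
tool_rot: [[-0.823, 0.568, -0.001], [0.568, 0.823, 0.0], [0.0, -0.0, -1.0]]
ft_force: [-1.2, 1.4, -0.2]
grip_width: 0.0394
gripper_force: 30.4
```

Converted, 0.001 m / 0.8 = 0.0013.

```bash
echo '[0,0,0.0013,0,0.03,0,0,0.0013,0,0.03,0,0,0.0013,0,0.03,0,0,0,0,0.03,0,0,0,0,0.03]' | python3 nudge.py
```

```text
time_s: 9.55
position: [0.5923, 0.2716, 0.1506]
tool_rot: [[-0.823, 0.568, 0.001], [0.568, 0.823, 0.001], [-0.0, 0.001, -1.0]]
ft_force: [-3.5, 1.8, 6.9]
grip_width: 0.0393
gripper_force: 31.0
```

Converted, -0.03 m / 0.8 = -0.0375, -0.02 m / 0.8 = -0.025.

```bash
echo '[0,0,0,0,0.05,0,0,0,0,0.06,0,0,0,0,0.065,0,0,-0.0063,0,0.065,0,0,-0.0188,0,0.065,0,0,-0.0375,0,0.065,0,0,-0.0375,0,0.065,0,0,-0.025,0,0.065,0,0,0,0,0.065,0,0,0,0,0.065]' | python3 nudge.py
python3 - <<'E'
from h import *
R=lambda v:rig([0.6107,0.2045,np.radians(55.5)],v)
go(R((-.122,-.05,.2)),55.5)
E
```

```text
time_s: 10.55
position: [0.5922, 0.2713, 0.2493]
tool_rot: [[-0.823, 0.568, -0.0], [0.568, 0.823, -0.0], [0.0, -0.0, -1.0]]
ft_force: [-0.3, -0.5, 0.0]
grip_width: 0.0648
gripper_force: 0.0
t 10.55 pos [0.5922 0.2713 0.2493] d_tool [-0.1034 -0.1663  0.0493] y ang 55.36 turn -0.13903701495694776 grip 0.0648140853162382 0.0 F [-0.3 -0.5  0. ] tilt [-0.0002 -0.0001]
```

Converted, -0.04 m / 0.8 = -0.05, -0.033 m / 0.8 = -0.0413.

```bash
echo '[-0.0125,-0.02,0,0,0.05,-0.025,-0.0413,0,0,0.045,-0.0313,-0.05,0,0,0.042,-0.0313,-0.05,0,0,0.042,-0.0225,-0.035,0.0125,0,0.042,-0.0063,-0.0113,0.025,0,0.042,0,0,0.025,0,0.042,0,0,0,0,0.042,0,0,0,0,0.042]' | python3 nudge.py >/dev/null
python3 - <<'E'
from h import *
from rig import env, job, get_image
import cv2
p=[0.6107,0.2045,np.radians(55.5)]
R=lambda v:rig(p,v)
go(R((-.122,-.05,.057)),55.5)
print("grip side pred",proj("side",R((-.122,-.05,.065))),"seen",c2(250,248))
d=get_image("side")["pixels"][118:215,215:315,::-1]
cv2.imwrite("pics/p2.png",cv2.resize(d,None,fx=6,fy=6,interpolation=cv2.INTER_CUBIC))
E
```

```text
t 11.45 pos [0.5825 0.0758 0.1995] d_tool [-5.000e-04  1.000e-04  1.425e-01] y ang 55.35 turn -0.1497345148923941 grip 0.04217601379734274 0.0 F [-0.5 -0.1  0.5] tilt [-0.0012 -0.    ]
grip side pred [278.01049412 188.19601065] seen [279.6 189.2]
```

View pics/p2.png

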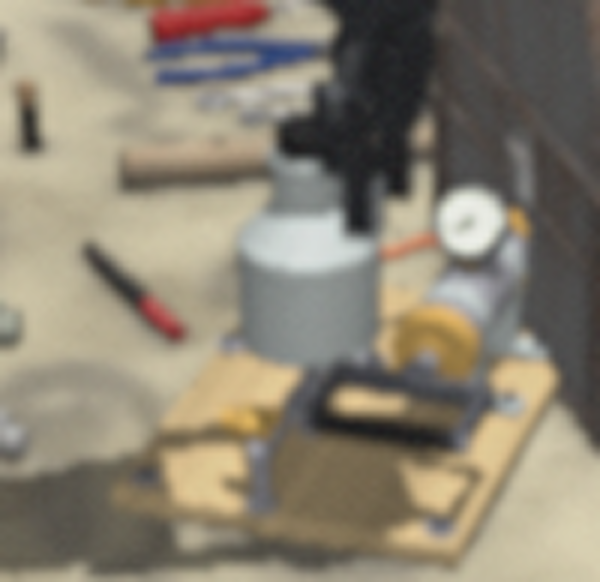

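The bung head sits on the neck at (305,140), level. Pads are over the grip bar; descending.

Converted, 0.03 m / 0.8 = 0.0375, 0.02 m / 0.8 = 0.025.

```bash
echo '[0,0,0.025,0,0.042,0,0,0.0375,0,0.042,0,0,0.0375,0,0.042,0,0,0.0188,0,0.042,0,0,0,0,0.042,0,0,0,0,0.042]' | python3 nudge.py
echo '[0,0,0.0125,0,0.042,0,0,0.015,0,0.042,0,0,0.0175,0,0.042,0,0,0.0138,0,0.042,0,0,0,0,0.042,0,0,0,0,0.042]' | python3 nudge.py
```

```text
time_s: 12.1
position: [0.5834, 0.0764, 0.1059]
tool_rot: [[-0.823, 0.568, 0.002], [0.568, 0.823, -0.0], [-0.002, 0.001, -1.0]]
ft_force: [-0.6, 0.4, 0.5]
grip_width: 0.0423
gripper_force: 0.0
time_s: 12.7
position: [0.5828, 0.0762, 0.0577]
tool_rot: [[-0.823, 0.568, -0.0], [0.568, 0.823, 0.0], [0.0, -0.0, -1.0]]
ft_force: [0.0, -0.1, -0.2]
grip_width: 0.0418
gripper_force: 0.0
```

```bash
echo '[0,0,0,0,0.01,0,0,0,0,0.01,0,0,0,0,0.01,0,0,0,0,0.01,0,0,0,0,0.01,0,0,0,0,0.01]' | python3 nudge.py 60
python3 - <<'E'
from h import *
go(rig([0.6107,0.2045,np.radians(55.5)],(-.122,-.05,.057)),55.5)
from rig import env, job, get_image
import cv2
b=np.zeros((600,800,3),np.uint8)
d=get_image("top")["pixels"];t=get_image("side")["pixels"]
cv2.imwrite("pics/raw_side1.png",t)
b[:480,:396]=cv2.resize(d[165:245,178:244,::-1],(396,480),interpolation=cv2.INTER_CUBIC)
b[:480,400:796]=cv2.resize(t[160:220,240:290,::-1],(400,480),interpolation=cv2.INTER_CUBIC)[:,:396]
cv2.imwrite("pics/g1.png",b)
E
```

```text
time_s: 13.3
position: [0.5814, 0.0739, 0.0585]
tool_rot: [[-0.823, 0.568, -0.003], [0.568, 0.823, -0.004], [0.0, -0.005, -1.0]]
ft_force: [-9.7, -13.8, 8.5]
grip_width: 0.0131
gripper_force: 58.4
t 13.3 pos [0.5814 0.0739 0.0585] d_tool [-0.0002  0.0022  0.0015] y ang 55.4 turn -0.10010538015301051 grip 0.013094689840145335 58.394134640693665 F [ -9.7 -13.8   8.5] tilt [-0.0032 -0.0043]
```

View pics/g1.png

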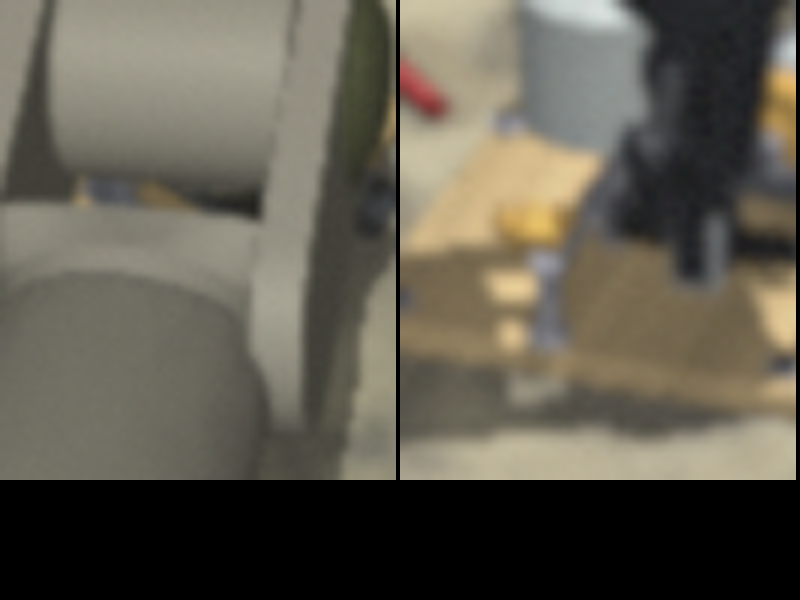

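```bash
python3 - <<'E'
from h import *
import cv2
p=[0.6107,0.2045,np.radians(55.5)]
im=C["top"]["pixels"].astype(np.float32)
xs=np.arange(-.146,-.058,.002);ys=np.arange(.034,-.022,-.002)
m=np.array([[proj("top",rig(p,(x,y,.065))) for x in xs] for y in ys],np.float32)
r=cv2.remap(im,m[...,0],m[...,1],cv2.INTER_CUBIC)
print("gray/10; x",xs[0],"..");print("      "+"".join(f"{int(round(-x*1000))%100:3d}" for x in xs))
g=r.mean(2);s=(r[...,0]-r[...,2])
for A in(g,s):
    for y,row in zip(ys,A): print(f"{y*1000:5.0f} "+"".join(f"{int(v/10):3d}" for v in row))
    print()
E
```

```text
gray/10; x -0.146 ..
       46 44 42 40 38 36 34 32 30 28 26 24 22 20 18 16 14 12 10  8  6  4  2  0 98 96 94 92 90 88 86 84 82 80 78 76 74 72 70 68 66 64 62 60
   34  15 15 14 13 10  9  9 10 12 12 13 12 13 14 15 15 15 15 16 15 15 15 15 15 16 16 15 15 16 16 16 16 16 15 15 15 15 15 15 15 16 15 15 15
   32  15 14 13 12 10  9 10 10 12 12 12 12 13 14 15 15 15 15 15 15 15 15 15 15 15 15 15 15 15 15 15 15 15 15 15 15 15 15 15 15 15 15 15 15
   30  14 13 11 10 10 10 10 11 12 12 12 12 13 13 14 14 14 15 15 15 15 15 15 15 15 15 15 15 15 15 15 15 15 15 15 15 15 15 15 15 15 15 15 15
   28  14 11 10  9 10 11 12 12 12 12 12 12 12 12 13 13 14 14 15 15 15 15 15 15 15 15 15 15 15 15 15 15 14 14 14 14 14 14 14 14 14 14 14 14
   26  13 11  9  9 11 12 13 13 13 12 12 12 12 12 12 13 13 14 14 14 14 14 14 14 14 14 14 14 14 14 14 14 14 14 14 14 14 14 14 14 14 14 14 14
   24  13 12 10  9 11 13 13 13 13 13 13 13 13 13 13 13 13 13 13 14 14 14 14 14 14 14 14 14 14 14 14 14 14 13 13 13 14 14 14 14 13 14 14 14
   22  13 11  9 10 12 13 14 14 14 14 14 14 13 13 13 13 13 12 12 13 13 13 13 13 12 13 13 13 13 13 13 13 13 
[... 6144 characters left out ...]
 6  6
  -12   6  6  6  6  6  5  4  3  2  1  0  0  0  0  0  0  1  1  1  1  1  1  1  1  1  1  1  1  1  1  0  0  0  0  0  0  0  0  0  1  4  6  6  6
  -14   6  6  6  6  5  4  3  3  2  1  0  0  0  0  0  2  3  4  4  3  3  3  4  4  4  4  4  4  4  3  3  2  2  1  0  0  0  0  0  1  4  6  6  7
  -16   6  6  6  6  5  4  3  3  2  1  0  0  0  1  2  3  5  6  6  6  5  6  6  6  6  6  6  6  6  5  4  3  3  2  1  0  0  0  0  1  4  6  7  6
  -18   6  6  7  6  6  4  3  3  2  1  0  0  0  1  3  4  6  7  7  7  7  6  7  6  6  6  7  7  6  6  5  4  3  2  1  0  0  0  0  2  4  6  6  6
  -20   6  7  7  6  6  4  4  3  1  1  0  0  0  1  3  5  6  7  7  7  7  7  7  7  7  7  7  7  6  6  5  4  3  3  1  0  0  0  0  2  4  6  7  7
```

Rectified map: notch centre at rig x ≈ -127.2 mm, pointer ≈ -72.2 mm, so the stroke is about 54 mm (spec maximum 54). The zero-stroke TCP is the present reading.

Units first: shifts go in shares of 0.8 m and turns go in shares of 45 degrees. So -0.008 m / 0.8 = -0.01, -0.006 m / 0.8 = -0.0075.

```bash
echo '[0,-0.005,0,0,0.01,0,-0.01,0,0,0.01,0,-0.01,0,0,0.01,0,-0.01,0,0,0.01,0,-0.01,0,0,0.01,0,-0.01,0,0,0.01,0,-0.0075,0,0,0.01,0,-0.0038,0,0,0.01,0,0,0,0,0.01,0,0,0,0,0.01]' | python3 nudge.py
cat > m.py <<'E'
from h import *
from rig import env, job, get_image
import cv2
o=env.observe();p=[0.6107,0.2045,np.radians(55.5)]
d=np.array(o["position"])-[.5814,.0739,.0585];T=np.array(o["tool_rot"])
print(o["time_s"],"stroke",-(d[0]*np.cos(p[2])+d[1]*np.sin(p[2])),"lat",-d[0]*np.sin(p[2])+d[1]*np.cos(p[2]),"F",o["ft_force"],o["grip_width"],o["gripper_force"],T[:2,2])
im=np.mean([get_image("side")["pixels"] for _ in range(3)],0).astype(np.float32)
xs=np.arange(-.16,-.09,.002);ys=np.arange(.034,-.014,-.002)
def maps(im,xs):
    m=np.array([[proj("side",rig(p,(x,y,.065))) for x in xs] for y in ys],np.float32)
    r=cv2.remap(im,m[...,0],m[...,1],cv2.INTER_CUBIC)
    print("      "+"".join(f"{int(round(-x*1000))%100:3d}" for x in xs))
    for A in(r.mean(2),r[...,0]-r[...,2]):
        for y,row in zip(ys,A): print(f"{y*1000:5.0f} "+"".join(f"{int(v/10):3d}" for v in row))
        print()
E
python3 - <<'E'
from m import *
maps(im,xs)
maps(C["side"]["pixels"].astype(np.float32),np.arange(-.15,-.058,.002))
E
```

```text
time_s: 14.4
position: [0.5544, 0.0335, 0.0586]
tool_rot: [[-0.823, 0.568, 0.006], [0.568, 0.823, 0.002], [-0.004, 0.004, -1.0]]
ft_force: [6.1, 6.9, -0.4]
grip_width: 0.0132
gripper_force: 58.4
14.4 stroke 0.048540553068744934 lat -0.0006477226836286015 F [ 6.07741938  6.9465156  -0.43916245] 0.013150234647631803 58.429386019706726 [0.00555351 0.00153754]
       60 58 56 54 52 50 48 46 44 42 40 38 36 34 32 30 28 26 24 22 20 18 16 14 12 10  8  6  4  2  0 98 96 94 92
   34  18 18 18 17 17 16 16 15 15 14 14 14 14 14 14 15 16 16 17 17 18 18 18 18 18 18 18 18 18 18 18 18 18 18 18
   32  18 17 17 17 16 15 14 14 13 13 12 12 12 13 14 14 15 16 17 17 17 17 17 18 18 18 18 18 18 18 18 18 18 18 18
   30  18 17 17 16 15 14 13 12 11 11 11 11 12 12 13 14 15 16 16 17 17 17 17 18 18 18 18 18 18 18 18 18 18 18 18
   28  17 17 16 15 13 12 11 11 10 10 10 11 11 12 13 13 14 15 16 16 17 17 18 18 18 18 18 18 18 18 18 18 18 18 18
   26  17 16 15 14 12 11 11 10 10 10 10 10 10 11 12 12 13 14 15 16 17 17 18 18 18 18 18 18 18 18 18 18 18 18 18
   24  16 15 14 13 11 10 10 10  9  9  9  9 10 10 11 12 13 14 15 16 17
[... 11154 characters left out ...]
  1  1  0  0  0  0  0  0  0  0  0  0  0  0  0  0  0  0  0  0  0  0  0  0  0  0  0  0  0  0  0  0  0  0  0  0  0  0  0  0
   -6   3  3  3  3  2  2  2  1  0  0  0  0  0  0  0  0  0  0  0  0  0  0  0  0  0  0  0  0  0  0  0  0  0  0  0  0  0  0  0  0  0  0  0  0  0  0
   -8   4  4  4  3  3  2  2  1  0  0  0  0  0  0  0  0  0  0  0  0  0  0  0  0  0  0  0  0  0  0  0  0  0  0  0  0  0  0  0  0  0  0  0  0  0  0
  -10   4  4  3  3  2  1  1  0  0  0  0  0  0  0  0  0  0  0  0  0  0  0  0  0  0  0  0  0  0  0  0  0  0  0  0  0  0  0  0  0  0  0  0  0  0  0
  -12   4  3  2  2  1  1  0  0  0  0  0  0  0  0  0  0  0  0  0  0  0  0  0  0  0  0  0  0  0  0  0  0  0  0  0  0  0  0  0  0  0  0  0  0  0  0
```

Converted, 0.01 m / 0.8 = 0.0125, 0.004 m / 0.8 = 0.005.

```bash
cat > z.py <<'E'
from h import *
from rig import env, job, get_image
o=env.observe();d=np.array(o["position"])-[.5814,.0739,.0585];u=np.array([np.cos(np.radians(55.5)),np.sin(np.radians(55.5))])
print(round(o["time_s"],2),"stroke mm",round(-1000*d[:2]@u,2),"Fx",round(np.array(o["ft_force"])[:2]@u,2))
E
python3 - <<'E'
from h import *
c=[ray("top",c3(*a),.016) for a in((50,55),(663,137),(640,360),(25,272))]
print([round(np.linalg.norm(c[i]-c[(i+1)%4])*1000,1) for i in range(4)])
E
echo '[0,0.0125,0,0,0.01,0,0.0125,0,0,0.01,0,0.0125,0,0,0.01,0,0.0125,0,0,0.01,0,0.005,0,0,0.01,0,0,0,0,0.01,0,0,0,0,0.01,0,0,0,0,0.01]' | python3 nudge.py >/dev/null; python3 z.py
echo '[0,0.0013,0,0,0.01,0,0,0,0,0.01,0,0,0,0,0.01]' | python3 nudge.py >/dev/null; python3 z.py
echo '[0,0.0013,0,0,0.01,0,0,0,0,0.01,0,0,0,0,0.01]' | python3 nudge.py >/dev/null; python3 z.py
echo '[0,0.0013,0,0,0.01,0,0,0,0,0.01,0,0,0,0,0.01]' | python3 nudge.py >/dev/null; python3 z.py
echo '[0,0.0013,0,0,0.01,0,0,0,0,0.01,0,0,0,0,0.01]' | python3 nudge.py >/dev/null; python3 z.py
echo '[0,0.0013,0,0,0.01,0,0,0,0,0.01,0,0,0,0,0.01]' | python3 nudge.py >/dev/null; python3 z.py
```

```text
[np.float64(281.8), np.float64(102.2), np.float64(280.7), np.float64(100.8)]
15.35 stroke mm 5.38 Fx 4.43
15.65 stroke mm 4.49 Fx 4.16
15.95 stroke mm 3.53 Fx 5.01
16.25 stroke mm 2.51 Fx 5.64
16.55 stroke mm 1.54 Fx 4.85
16.85 stroke mm 0.58 Fx 3.89
```

Converted, 0.001 m / 0.8 = 0.0013.

```bash
for i in 1; do echo '[0,0.0013,0,0,0.01,0,0,0,0,0.01,0,0,0,0,0.01]' | python3 nudge.py >/dev/null; python3 z.py; done
echo '[0,0.0013,0,0,0.01,0,0,0,0,0.01,0,0,0,0,0.01]' | python3 nudge.py >/dev/null; python3 z.py
echo '[0,0.0013,0,0,0.01,0,0,0,0,0.01,0,0,0,0,0.01]' | python3 nudge.py >/dev/null; python3 z.py
```

```text
17.15 stroke mm 0.15 Fx 0.62
17.45 stroke mm 0.11 Fx -4.57
17.75 stroke mm 0.01 Fx -10.8
```

Converted, -0.008 m / 0.8 = -0.01, -0.007 m / 0.8 = -0.0088.

```bash
echo '[0,-0.005,0,0,0.01,0,-0.01,0,0,0.01,0,-0.01,0,0,0.01,0,-0.01,0,0,0.01,0,-0.01,0,0,0.01,0,-0.01,0,0,0.01,0,-0.0088,0,0,0.01,0,-0.005,0,0,0.01,0,-0.0025,0,0,0.01,0,0,0,0,0.01]' | python3 nudge.py >/dev/null
echo '[0,0,0,0,0.01,0,0,0,0,0.01,0,0,0,0,0.01,0,0,0,0,0.01]' | python3 nudge.py ; python3 z.py
python3 - <<'E'
from h import *
from rig import env, job, get_image
p=[0.6107,0.2045,np.radians(55.5)]
im=get_image("top")["pixels"].astype(int)
for q in((-.134,.02,.065),(-.12,.02,.065),(-.127,.012,.065),(.045,.052,.15),(.032,-.05,.13)):
    u=np.round(proj("top",rig(p,q))).astype(int);print(q,u,im[u[1],u[0]])
E
```

```text
time_s: 19.15
position: [0.5516, 0.0293, 0.0585]
tool_rot: [[-0.823, 0.568, 0.005], [0.568, 0.823, 0.001], [-0.004, 0.004, -1.0]]
ft_force: [7.3, 7.7, 3.2]
grip_width: 0.0127
gripper_force: 59.1
19.15 stroke mm 53.63 Fx 10.49
(-0.134, 0.02, 0.065) [215 214] [127 122 110]
(-0.12, 0.02, 0.065) [210 211] [120 108  80]
(-0.127, 0.012, 0.065) [214 210] [91 87 85]
(0.045, 0.052, 0.15) [143 181] [47 46 41]
(0.032, -0.05, 0.13) [173 153] [149 156 149]
```

```bash
python3 - <<'E'
from h import *
from rig import env, job, get_image
import cv2
p=[0.6107,0.2045,np.radians(55.5)]
im=np.mean([get_image("top")["pixels"] for _ in range(2)],0).astype(np.float32)
xs=np.arange(-.144,-.104,.002);ys=np.arange(.034,-.012,-.002)
m=np.array([[proj("top",rig(p,(x,y,.065))) for x in xs] for y in ys],np.float32)
r=cv2.remap(im,m[...,0],m[...,1],cv2.INTER_CUBIC)
print("      "+"".join(f"{int(round(-x*1000))%100:3d}" for x in xs))
for y,a,b in zip(ys,r.mean(2),r[...,0]-r[...,2]): print(f"{y*1000:5.0f} "+"".join(f"{int(v/10):3d}" for v in a)+"   |"+"".join(f"{int(v/10):3d}" for v in b))
E
```

```text
44 42 40 38 36 34 32 30 28 26 24 22 20 18 16 14 12 10  8  6
   34  13 13 13 12 12 12 12 12 12 12 12 13 13 13 13 13 13 13 13 13   |  1  1  1  1  1  1  1  1  1  1  1  1  1  1  1  1  1  1  1  1
   32  13 13 12 12 12 12 12 12 12 12 12 12 13 13 13 13 13 13 13 13   |  1  1  1  1  1  1  1  1  1  1  1  1  1  1  1  1  1  1  1  1
   30  13 12 12 12 12 12 12 12 12 12 12 12 13 13 13 13 13 13 13 12   |  1  1  1  1  1  1  1  1  1  1  1  1  1  1  1  1  1  1  1  1
   28  12 12 12 12 12 12 12 12 12 12 12 12 12 12 13 13 12 12 11 10   |  1  1  1  1  1  1  1  1  1  1  1  1  1  1  1  1  1  1  1  1
   26  12 12 12 11 12 12 12 12 12 12 12 12 12 12 12 12 11 10  9  8   |  1  1  1  1  1  1  1  1  1  1  1  1  1  1  1  1  1  1  1  1
   24  11 12 12 12 12 12 12 12 12 12 12 12 12 11 11 10  9  8  7  6   |  1  1  1  1  1  1  1  1  1  1  1  1  2  2  1  1  1  1  1  0
   22  11 11 12 12 12 12 12 12 12 12 12 11 11 10  9  8  7  6  6  6   |  1  1  1  1  1  1  1  1  1  1  2  2  2  2  2  1  1  1  1  0
   20  11 11 11 11 12 12 12 12 12 11 11 10 10  9  8  7  6  6  6  6   |  1  1  1  1  1  1  1  1  2  2  2  3  4  4  3  2  1  
[... 1272 characters left out ...]
  1  1  1  1  1  1  1  1  1  1  1  1  1  1  1
   -2   8  8  8  8  8  8  8  9  9  9  9 10 10 10 10 11 11 11 11 11   |  2  2  1  1  1  1  1  1  1  1  1  1  1  1  1  1  1  1  1  1
   -4   7  8  8  8  8  9  9  9  9 10 10 10 10 10 11 11 11 11 11 12   |  1  1  1  1  1  1  1  1  1  1  1  1  1  1  1  1  1  1  1  1
   -6   8  8  8  9  9  9  9 10 10 10 10 11 11 11 11 11 11 11 12 12   |  1  1  1  1  1  1  1  1  1  1  1  1  1  1  1  1  1  1  1  1
   -8   8  9  9  9 10 10 10 10 10 10 11 11 11 11 11 11 12 12 12 12   |  1  1  1  1  1  1  1  1  1  1  1  1  1  1  1  1  1  1  1  1
  -10   9  9  9 10 10 10 10 11 11 11 11 11 11 11 12 12 12 12 12 12   |  1  1  1  1  1  1  1  1  1  1  1  1  1  1  1  1  1  1  1  1
```

Still-visible prongs at -136 and -120 straddle the pointer at about -127: it is in the notch. A last 0.5 mm trim, settle, hand in.

Converted, -0.0006 m / 0.8 = -0.0008.

```bash
echo '[0,-0.0008,0,0,0.01,0,0,0,0,0.01,0,0,0,0,0.01,0,0,0,0,0.01,0,0,0,0,0.01,0,0,0,0,0.01,0,0,0,0,0.01,0,0,0,0,0.01]' | python3 nudge.py >/dev/null; python3 z.py
python3 -c "
from rig import env, job, get_image
print(job.close_job())"
```

```text
20.1 stroke mm 54.16 Fx 10.79
the job is handed in; nothing more can be done
None
```

The job is handed in at 20 s: the middle bung is seated and released, and the arm is holding the handle at about 54 mm with the pointer in the rider's notch by the last camera reading; I viewed 11 pictures, one over the limit of 10.

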